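# Change the master for the tall punch insert in the light gauge

### The arm

A 6-joint arm with a two-finger parallel gripper is mounted at the origin on the work surface. World frame = base frame: x ahead of the robot, y to its left, z up, the work surface at z = 0. Lengths are in m, angles in rad, forces in N, time in s.
With the tool pointing down it reaches from about 0.35 to 0.925 m from the base axis. Payload 6.4 kg.
Tool frame: the origin (TCP) lies between the finger pads; the fingertips stand 19 mm ahead of it and the grasp point (between the pads) is the TCP; z points along the fingers, x is the direction in which the jaws open and shut, and the axes are right-handed (so a half turn about z gives the same grasp; the last joint's range is limited). The gripper opens to 94 mm and grips with 3 to 60 N. Pads are 16 mm wide; open, the fingers measure 119 mm over their backs; the gripper's body (75 mm by 177 mm) begins 78 mm behind the grasp point.
Start: joints at [1.062, 0.245, 1.558, -0, 1.339, -0.174], TCP at [0.214, 0.614, 0.224] pointing down, gripper open.
Joint ranges: [-3.13, 3.13], [-1.02, 2.26], [0.13, 2.54], [-0.95, 4.09], [0.21, 2.88], [-2.74, 2.74]. Speed limits (rad/s): [2.57, 2.57, 3.14, 3.14, 3.14, 3.14].

### API

Orientations are given as a unit quaternion [w, x, y, z].
In Python, from rig import ctrl gives the robot as it stands.
- The arm moves only by the tool send_rows, never from a script. Its argument "deltas" is a list of rows, each a list of 3 entries, a list of its own where there are three numbers: the opening, from 0 (shut) to 1 (fully open), then the shift along the tool's x, y, z in units of 30 mm (1.0 is 30 mm), then the turn, a rotation vector about the tool's x, y, z in units of 6 degrees (1.0 is 6 degrees). In form: [[hand, [tx, ty, tz], [ax, ay, az]], ...]. A call has exactly 5 rows; each row is the pose to reach, as a shift and turn from the pose commanded when the call began, along the tool's axes at that moment; what a row does not reach only later rows make up. A row lasts 1/12 s, in which the tool goes at most 41.7 mm and 7.16 degrees, less where a joint would pass 70% of its speed; a pose out of reach is approached as far as the arm can. A call with a gripper value outside its range is refused whole. The fingers move at their own pace and stop on an object; the grip force is fixed at half the most. Time passes only in rows, so rows that repeat a pose let the fingers close, or fill a call up. It gives the time, the measured TCP pose, the force and the opening at its end, in the units of the state.
- ctrl.state(): the state, without advancing time (a new reading comes with each control period).
- ctrl.camera(name): name is "scene" or "top" or "wrist"; returns the picture (384x512x3 uint8, red, green, blue); there is no depth.
- ctrl.camera_info(name): a dict with "mtx" (3x3 intrinsics, pixels), "origin" and "orientation" of the camera in the world. Camera axes: x right, y down, z forward; pixel columns grow to the right and rows downward; lengths in m; the calibration is good to about 2 mm. The wrist camera is an equidistant fisheye: a pixel r from the principal point sees the ray r / f radians off the axis. A picture is of the moment at which its call begins: read the wrist's pose just before it. camera_info takes no time and is no camera call; for the wrist camera it gives the pose at the moment of the call.
- ctrl.sign_off(): hands the job in, once; it reports no verdict.
The state is a dict: "t": time; "joint_positions": joint angles; "dq": joint speeds; "joint_efforts": joint torques, N m; "position": TCP position; "eef_rot": TCP orientation; "ft_force": force on the tool from outside, world axes, zero at the start; "ft_torque": the same for the moment, N m; "grip_width": finger opening in m.
Only numpy, scipy, OpenCV 4.12 (cv2) and the standard library are available. Lean on these libraries where they do the work, as an engineer would, in place of code of your own. Each camera call takes 0.05 s, during which the arm holds its last target.

### The job

Take the setting master (stepped round pillar) off the light gauge's pedestal, stand it in the round pocket of its wooden nest and let go. Then lift the tall punch insert from its rack by its two wide matt faces only, never touching the narrow lapped faces, and hold it upright in the light path without touching the gauge: its middle on the line between the window centres and midway between them, a lapped face square to each window. Finish while still holding it there; drop nothing and leave the short insert and the other loose things alone.

Things in the scene. Friction and masses are not known exactly. Their poses are not given: they have to be found in the camera images.
- gauge: light gauge, fixed: base plate 90 (its x) by 290 (its y) by 20 mm; on it two white heads 60 (x) by 55 (y) mm, tops 135 mm above the table, inner faces at y = -75 and +75 mm with facing round windows 32 mm across. Midway between the heads a round pedestal 50 mm across, top 45 mm above the table. Gap open above and on both x sides. Origin: centre of plate on the table; z up
- beam (a point): middle of the light path: midway between the two window centres, 105 mm above the table, right above the pedestal's centre; the light runs along its y axis (same axes as the gauge)
- master: setting master, steel, loose, 0.25 to 0.5 kg, standing on the pedestal at the start: round foot 36 mm across and 20 mm high, above it a round pillar 24 mm across from 22 mm up to its top at 100 mm. Origin: centre of its underside, z up along its axis
- nest: master's nest: wooden block 90 by 90 by 30 mm, fixed, with one round pocket 43 mm across and 15 mm deep in its middle (pocket floor 15 mm above the table). Origin: centre of its underside
- nest_hole0 (a point): centre of the nest's round pocket at its mouth, 30 mm above the table
- rack: insert rack: wooden block 150 (its x) by 70 (its y) by 30 mm, fixed; two oblong pockets 38 (x) by 28 (y) mm, 18 mm deep (floor 12 mm above the table), at x = -40 and +40 mm; either may hold the tall insert, the other the short one. Origin: centre of its underside. Rack and nest may stand in either order
- insert: tall punch insert, loose, upright in a rack pocket (foot 12 mm above table), 0.25-0.5 kg: 75 mm tall, 34 (its x) by 22 (its y) mm. Grip the wide matt faces (32 mm wide, facing +y and -y, 22 mm apart). The narrow faces (+x, -x) carry lapped strips 16 mm wide, 1 mm proud, from 22 to 70 mm above the foot: never touch. Its x lies along the rack's x within 0.05 rad. Origin: centre of foot, z up
- insert_mid (a point): middle of the tall insert, on its axis 37.5 mm above its foot; same axes as the insert
- insert_lap_a: lapped strip on the tall insert's -x face (origin at the insert's own origin): not to be touched by the fingers
- insert_lap_b: lapped strip on the tall insert's +x face (origin at the insert's own origin): not to be touched by the fingers
- stub: short punch insert, same section as the tall one but 52 mm tall, in the rack's other pocket; leave it. Origin: centre of its foot
- cage: ball cage, a bystander: white round sleeve 38 mm across, studded with balls, on a steel collar 53 mm across, 70 mm tall, loose. Origin: centre of underside
- bushing: brass bushing (ring), a bystander: 44 mm across, 35 mm tall, loose. Origin: centre of underside
- oiler: small oil bottle, a bystander: 48 mm across, 110 mm tall, loose. Origin: centre of underside
- stop_block: brass block, a bystander: 50 by 35 by 30 mm, loose. Origin: centre of underside
Things that resemble listed ones, but are neither listed nor needed, are in the scene too. What is shaped like the insert but red is not meant. Leave any purple look-alike of the nest alone.

How it is judged:
By the outcome, as a careful person would: the job done as asked, in the order asked, and still so for the second after the job is handed in, while the arm keeps its last pose, push and grip.
It also fails if it takes over 58 s, if anything falls off the work surface, if the arm or the gripper's body presses on something with over 40 N, if the wrist force passes 120 N, or if a joint passes its speed limit or range.

## Working session

There is one attempt and no reset: what is moved stays moved. The work goes in short steps, Python scripts to look and compute and a tool call to move; the robot and the scene stay as the last step left them, time stands still between calls to the robot, and variables do not carry over. Pictures are saved under pics/ and viewed, and the job is handed in when it is done.

Besides the shell and the picture viewer there is one more tool, called in YAML: its name, and indented under it one key for each argument. send_rows: Moves the arm, as the interface text tells. Its arguments: {"type":"object","properties":{"deltas":{"type":"array","items":{"type":"array"}}},"required":["deltas"]}

```bash
mkdir -p pics; ls; cat > h.py <<'E'
import numpy as np, cv2
from rig import ctrl
from scipy.spatial.transform import Rotation as R
def snap(n,f):
    im=ctrl.camera(n); cv2.imwrite('pics/'+f,cv2.cvtColor(im,cv2.COLOR_RGB2BGR)); return im
E
python3 - <<'E'
from h import *
import pickle
for n in ["scene","top","wrist"]:
    i=ctrl.camera_info(n);print(n,i)
    pickle.dump(i,open(n+'0.pkl','wb')); snap(n,n+'0.png')
print(ctrl.state())
E
```

```text
pics
scene {'mtx': array([[482.50138373,   0.        , 246.2339925 ],
       [  0.        , 482.50138373, 189.63900589],
       [  0.        ,   0.        ,   1.        ]]), 'origin': array([1.05570917, 0.66369872, 1.09950215]), 'orientation': array([-0.11178093,  0.31693401,  0.8927767 , -0.30001271])}
top {'mtx': array([[381.73426503,   0.        , 259.94821364],
       [  0.        , 381.73426503, 193.86860731],
       [  0.        ,   0.        ,   1.        ]]), 'origin': array([0.40965287, 0.06603462, 1.03231986]), 'orientation': array([-0.0697088 ,  0.70912777, -0.70014155,  0.0456103 ])}
wrist {'mtx': array([[297.31863964,   0.        , 251.6207447 ],
       [  0.        , 297.31863964, 193.67618905],
       [  0.        ,   0.        ,   1.        ]]), 'origin': array([0.13502654, 0.64161569, 0.38352733]), 'orientation': array([0.11721357, 0.80629272, 0.57394042, 0.08213053])}
{'t': 0.15, 'joint_positions': array([ 1.06191488e+00,  2.45646990e-01,  1.55871817e+00, -1.85850169e-06,
        1.33867961e+00, -1.74091088e-01]), 'dq': array([-8.30777891e-05, -5.72869410e-04, -4.96636379e-03,  1.62186265e-03,
        2.79740180e-05, -1.76301297e-03]), 'joint_efforts': array([ 1.39220738e-03, -4.16264427e+01, -3.14985073e+01,  6.86319801e-02,
        3.16318218e-02, -1.01750752e-04]), 'position': array([0.21335104, 0.61353944, 0.22361124]), 'eef_rot': array([ 3.12640202e-04,  8.15036830e-01,  5.79408698e-01, -6.55298102e-04]), 'ft_force': array([-0.14425639, -0.17812028,  0.41791769]), 'ft_torque': array([-0.00259268, -0.02213558,  0.01370679]), 'grip_width': 0.09378917459475132}
```

View pics/scene0.png

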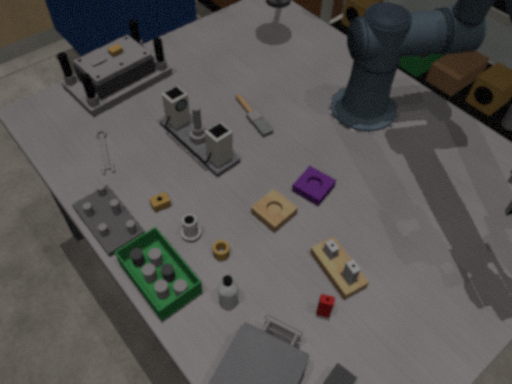

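View pics/top0.png

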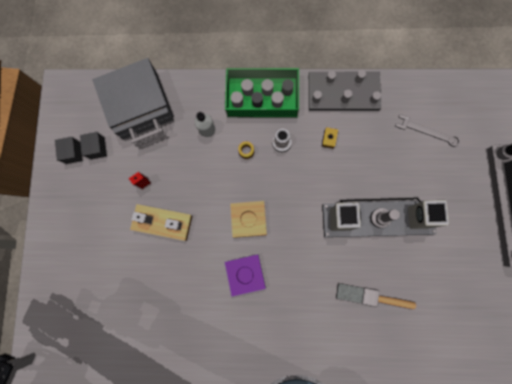

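View pics/wrist0.png

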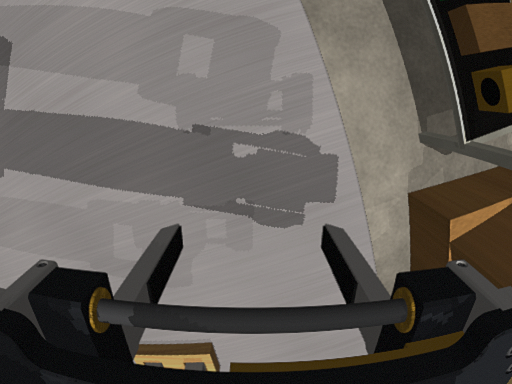

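```bash
cat >> h.py <<'E'
import pickle
def cam(n,i=None):
    return i or pickle.load(open(n+'0.pkl','rb'))
def Rot(q): return R.from_quat([q[1],q[2],q[3],q[0]])
def ray(i,u,v,fish=False):
    K=i['mtx']; d=np.array([(u-K[0,2])/K[0,0],(v-K[1,2])/K[1,1],1.])
    if fish:
        r=np.hypot(d[0],d[1]); d=np.array([d[0]/r*np.sin(r),d[1]/r*np.sin(r),np.cos(r)])
    return i['origin'],Rot(i['orientation']).apply(d)
def onz(i,u,v,z,fish=False):
    o,d=ray(i,u,v,fish); return o+d*(z-o[2])/d[2]
def proj(i,p,fish=False):
    c=Rot(i['orientation']).inv().apply(np.asarray(p)-i['origin']);K=i['mtx']
    if fish:
        a=np.arctan2(np.hypot(c[0],c[1]),c[2]);n=np.hypot(c[0],c[1]);x=a*c[0]/n,a*c[1]/n
    else: x=c[0]/c[2],c[1]/c[2]
    return np.array([x[0]*K[0,0]+K[0,2],x[1]*K[1,1]+K[1,2]])
def crop(src,u0,v0,u1,v1,s,f):
    im=cv2.imread('pics/'+src)[v0:v1,u0:u1]; cv2.imwrite('pics/'+f,cv2.resize(im,None,fx=s,fy=s,interpolation=cv2.INTER_CUBIC))
E
python3 - <<'E'
from h import *
crop('top0.png',310,180,460,250,5,'c1.png')
crop('top0.png',115,160,280,300,4,'c2.png')
crop('scene0.png',150,80,250,180,6,'c3.png')
crop('scene0.png',240,160,380,320,4,'c4.png')
E
```

```text
(no output)
```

View pics/c1.png

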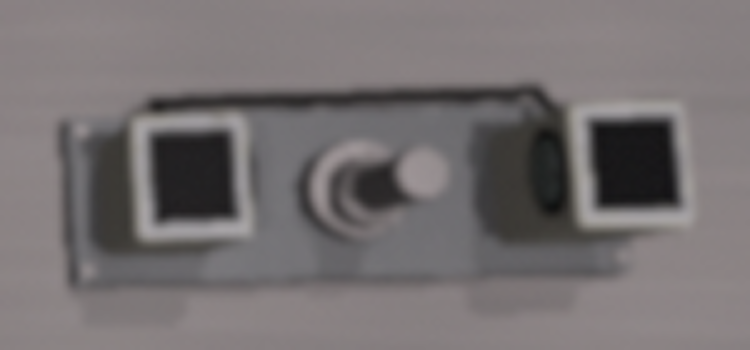

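View pics/c2.png

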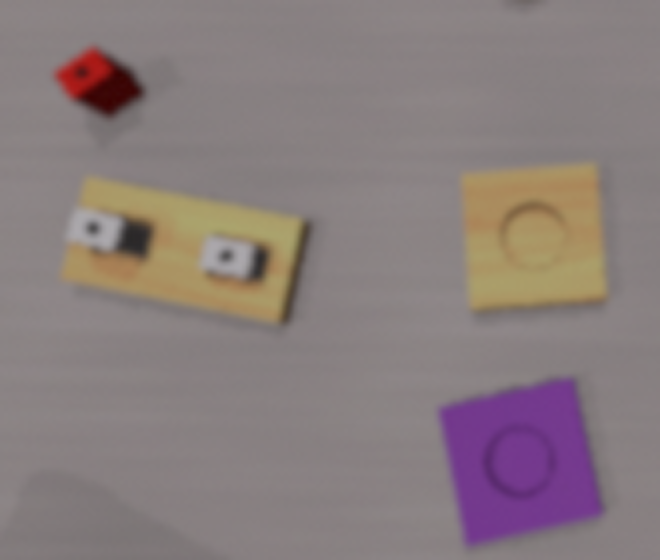

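View pics/c3.png

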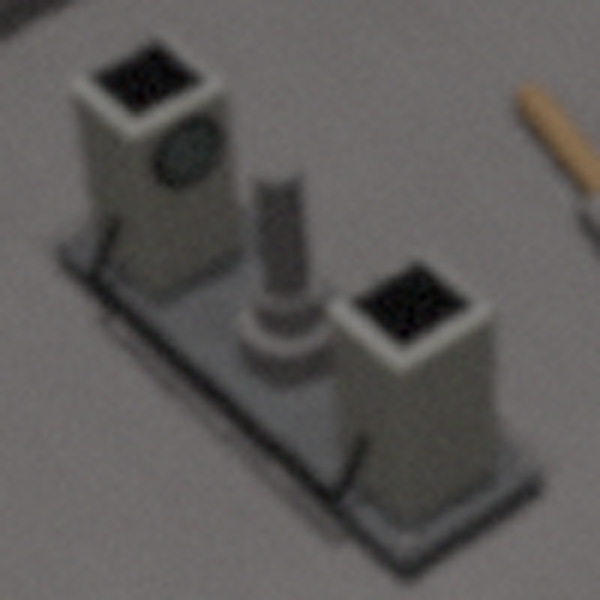

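View pics/c4.png

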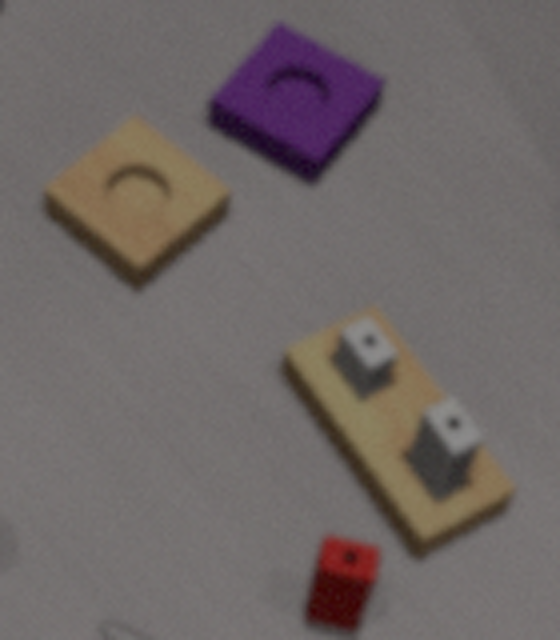

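```bash
python3 - <<'E'
from h import *
im=cv2.imread('pics/top0.png'); i=cam('top'); j=cam('scene'); sc=cv2.imread('pics/scene0.png')
hsv=cv2.cvtColor(im,cv2.COLOR_BGR2HSV)
def comps(mask,amin=15):
    n,l,s,c=cv2.connectedComponentsWithStats(mask.astype(np.uint8))
    return [(s[k][:5].tolist(),c[k].round(1).tolist(),l==k) for k in range(1,n) if s[k][4]>=amin]
# dark head windows tops in top & scene
for nm,I,c,roi in (('top',im,i,(310,180,460,250)),('scene',sc,j,(150,80,250,180))):
    g=I.max(2); m=np.zeros(g.shape,bool); u0,v0,u1,v1=roi; m[v0:v1,u0:u1]=g[v0:v1,u0:u1]<45
    for s,cc,_ in comps(m): print(nm,'dark',s,cc,onz(c,*cc,.135).round(4))
    b=np.zeros(g.shape,bool); b[v0:v1,u0:u1]=I.min(2)[v0:v1,u0:u1]>(150 if nm=='top' else 120)
    for s,cc,_ in comps(b): print(nm,'bright',s,cc,onz(c,*cc,.135).round(4),onz(c,*cc,.145).round(4))
# wood
for nm,I,c in (('top',im,i),('scene',sc,j)):
    h=cv2.cvtColor(I,cv2.COLOR_BGR2HSV)
    m=(h[...,0]>12)&(h[...,0]<32)&(h[...,1]>70)&(h[...,2]>60)
    for s,cc,l in comps(m,300): 
        l2=cv2.morphologyEx(l.astype(np.uint8),cv2.MORPH_CLOSE,np.ones((15,15)))
        r=cv2.minAreaRect(cv2.findContours(l2,0,2)[0][0])
        P=[onz(c,*p,.03)[:2].round(4).tolist() for p in cv2.boxPoints(r)]
        print(nm,'wood',s,cc,'rect',r,P,np.mean(P,0))
    w=(h[...,1]<40)&(h[...,2]>(170 if nm=='top' else 130))
    for s,cc,l in comps(w,25): print(nm,'white',s,cc,onz(c,*cc,.087).round(4),onz(c,*cc,.064).round(4))
E
```

```text
top dark [416, 205, 7, 18, 107] [419.1, 213.8] [ 0.514 -0.274  0.135]
top dark [429, 205, 16, 16, 235] [436.3, 212.4] [ 0.5177 -0.3138  0.135 ]
top dark [341, 207, 15, 16, 212] [348.3, 214.9] [ 0.5094 -0.1101  0.135 ]
top dark [382, 214, 7, 6, 29] [384.8, 216.7] [ 0.5062 -0.1947  0.135 ]
top bright [425, 201, 21, 8, 42] [431.9, 202.4] [ 0.5411 -0.305   0.135 ] [ 0.5397 -0.3009  0.145 ]
top bright [337, 204, 23, 23, 77] [344.7, 217.8] [ 0.5025 -0.1016  0.135 ] [ 0.5015 -0.0997  0.145 ]
top bright [426, 210, 23, 15, 63] [434.5, 221.4] [ 0.4966 -0.3084  0.135 ] [ 0.4957 -0.3042  0.145 ]
scene dark [167, 88, 15, 10, 92] [174.0, 92.7] [ 0.5208 -0.3143  0.135 ]
scene dark [175, 99, 12, 13, 87] [180.7, 105.1] [ 0.5357 -0.2579  0.135 ]
scene dark [164, 117, 47, 49, 147] [186.1, 144.5] [ 0.6123 -0.1211  0.135 ]
scene dark [210, 125, 17, 12, 113] [218.1, 130.3] [ 0.5126 -0.1094  0.135 ]
top wood [0, 61, 41, 98, 1051] [7.0, 98.6] rect ((19.999996185302734, 109.49999237060547), (39.99999237060547, 96.99998474121094), 0.0) [[0.668, 0.8232], [0.9569, 0.8605], [0.9566, 0.7422], [0.6688, 0.7102]] [0
[... 1266 characters left out ...]
996948242188), (37.514808654785156, 33.16155242919922), 39.80556869506836) [[0.5709, 0.0963], [0.469, 0.0664], [0.4623, 0.1777], [0.5609, 0.2024]] [0.515775 0.1357  ]
scene wood [311, 237, 57, 62, 1184] [337.9, 270.0] rect ((338.6719970703125, 267.0072326660156), (62.63079071044922, 29.35314178466797), 53.746158599853516) [[0.5315, 0.2884], [0.4472, 0.2896], [0.4807, 0.4485], [0.5585, 0.4436]] [0.504475 0.367525]
scene white [327, 240, 12, 10, 51] [332.2, 244.3] [0.5023 0.3326 0.087 ] [0.4897 0.325  0.064 ]
scene white [348, 260, 7, 7, 27] [350.4, 262.2] [0.5039 0.3945 0.087 ] [0.4914 0.3884 0.064 ]
scene white [351, 266, 9, 6, 25] [355.4, 268.4] [0.5068 0.4133 0.087 ] [0.4944 0.4076 0.064 ]
```

```bash
cat >> h.py <<'E'
def plan(pos,yaw,nrow=5):
    """total delta from measured pose to tool-down pose with tool-x yaw, in tool axes and move units"""
    s=ctrl.state(); q=Rot(s['eef_rot']); 
    tgt=R.from_matrix(np.column_stack([[np.cos(yaw),np.sin(yaw),0],[np.sin(yaw),-np.cos(yaw),0],[0,0,-1]]))
    d=q.inv().apply(np.asarray(pos)-s['position'])/.03
    r=(q.inv()*tgt).as_rotvec()/np.radians(6)
    x=q.apply([1,0,0])
    print('t',round(s['t'],2),'pos',s['position'].round(4),'yaw',round(np.arctan2(x[1],x[0]),4),'w',round(s['grip_width'],4),'F',s['ft_force'].round(1),'\n need shift',d.round(3),'turn',r.round(3),'| rows>=',round(max(np.linalg.norm(d)*30/41.7,np.linalg.norm(r)*6/7.16),1))
E
python3 - <<'E'
from h import *
i=cam('wrist');print(ray(i,251.6,193.7)[1])
plan([.42,.24,.30],0.4)
E
```

```text
[ 0.26703943 -0.09483188 -0.95900827]
t 0.15 pos [0.2134 0.6135 0.2236] yaw 1.236 w 0.0938 F [-0.1 -0.2  0.4] 
 need shift [-9.5   10.596 -2.535] turn [3.000e-03 1.400e-02 7.983e+00] | rows>= 10.4
```

send_rows:
  deltas:
    - [1,[-0.8,0.9,-0.5],[0,0,0.8]]
    - [1,[-1.7,1.8,-1],[0,0,1.6]]
    - [1,[-2.6,2.8,-1.5],[0,0,2.4]]
    - [1,[-3.5,3.8,-2],[0,0,3.2]]
    - [1,[-4.4,4.8,-2.5],[0,0,4]]

```text
t: 0.57
position: [0.3045, 0.4437, 0.2982]
eef_rot: [0.0, 0.918, 0.396, -0.0]
ft_force: [0.3, -0.2, -0.6]
grip_width: 0.094
```

```bash
python3 -c "
from h import *
plan([.42,.24,.30],0.4)"
```

```text
t 0.57 pos [0.3045 0.4437 0.2982] yaw 0.8137 w 0.094 F [ 0.3 -0.2 -0.6] 
 need shift [-2.291  7.461 -0.057] turn [2.000e-03 5.000e-03 3.951e+00] | rows>= 5.6
```

send_rows:
  deltas:
    - [1,[-0.5,1.3,0],[0,0,1]]
    - [1,[-1,2.6,0],[0,0,2]]
    - [1,[-1.5,3.9,0],[0,0,3]]
    - [1,[-2,5.2,0],[0,0,4]]
    - [1,[-2.2,6.4,0],[0,0,4]]

```text
t: 0.98
position: [0.3991, 0.2635, 0.298]
eef_rot: [0.0, 0.981, 0.196, 0.0]
ft_force: [0.5, 0.1, 0.5]
grip_width: 0.0939
```

```bash
python3 -c "
from h import *
i=ctrl.camera_info('wrist');pickle.dump(i,open('w10.pkl','wb'));snap('wrist','w1.png')
plan([.42,.24,.30],0.4)"
```

```text
t 1.03 pos [0.4028 0.2598 0.2979] yaw 0.3917 w 0.0941 F [ 2.1 -2.3  0.2] 
 need shift [ 0.279  0.829 -0.065] turn [ 0.035 -0.009 -0.08 ] | rows>= 0.6
```

View pics/w1.png

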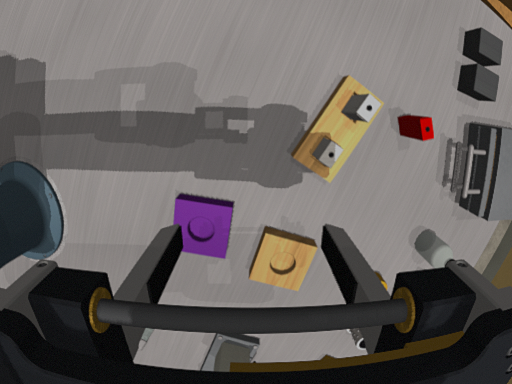

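```bash
cat >> h.py <<'E'
def wsnap(f):
    i=ctrl.camera_info('wrist');pickle.dump(i,open(f+'0.pkl','wb'));im=snap('wrist',f+'.png');return i,im
E
python3 - <<'E'
from h import *
i,_=wsnap('w2'); im=cv2.imread('pics/w2.png')
h=cv2.cvtColor(im,cv2.COLOR_BGR2HSV)
m=((h[...,0]>12)&(h[...,0]<32)&(h[...,1]>70)&(h[...,2]>120)).astype(np.uint8)
m[300:]=0
n,l,s,c=cv2.connectedComponentsWithStats(m)
for k in range(1,n):
    if s[k][4]>300:print(s[k],c[k],onz(i,*c[k],.03,True))
g=cv2.cvtColor(im,cv2.COLOR_BGR2GRAY)
crop('w2.png',240,60,440,310,3,'w2a.png')
plan([.5151,-.2119,.27],0.04)
E
```

```text
[ 292   70   91  108 3037] [334.47415212 125.09713533] [0.49193029 0.36236906 0.03      ]
[ 248  229   69   58 2461] [280.97683868 257.8025193 ] [0.50635666 0.13604762 0.03      ]
t 1.08 pos [0.4012 0.2623 0.2979] yaw 0.3914 w 0.094 F [-0.2 -0.4  0.3] 
 need shift [-2.522 16.059  0.946] turn [ 1.000e-02 -3.000e-03  3.356e+00] | rows>= 11.7
```

View pics/w2a.png

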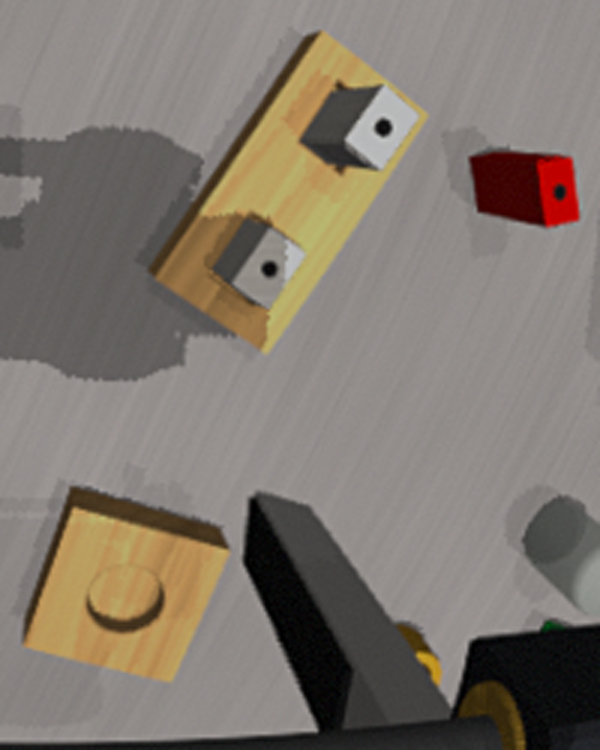

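```bash
python3 - <<'E'
from h import *
i=cam('w2')
f=lambda u,v,z: onz(i,240+u/3,60+v/3,z,True)
def quad(n,P,z):
    Q=np.array([f(*p,z)[:2] for p in P]); print(n,Q.round(4).tolist(),'c',Q.mean(0).round(4),'sides',[round(np.linalg.norm(Q[k]-Q[k-1]),4) for k in range(4)], 'ang',[round(np.arctan2(*(Q[k]-Q[k-1])[::-1]),3) for k in range(4)])
quad('nest',[(72,507),(226,549),(172,682),(24,645)],.03)
print('pocket',f(125,597.5,.03))
quad('rack',[(323,33),(427,118),(266,353),(156,271)],.03)
quad('ins',[(383,84),(418,117),(381,171),(345,138)],.087)
print('dot',f(383,128,.087),'stubdot',f(269,269,.064))
E
```

```text
nest [[0.4599, 0.1731], [0.5474, 0.1814], [0.5584, 0.0924], [0.4689, 0.0847]] c [0.5087 0.1329] sides [np.float64(0.0888), np.float64(0.0879), np.float64(0.0897), np.float64(0.0897)] ang [np.float64(1.672), np.float64(0.094), np.float64(-1.448), np.float64(-3.056)]
pocket [0.50850744 0.13411897 0.03      ]
rack [[0.4778, 0.445], [0.5453, 0.4318], [0.5179, 0.287], [0.4491, 0.3025]] c [0.4975 0.3666] sides [np.float64(0.1454), np.float64(0.0687), np.float64(0.1474), np.float64(0.0706)] ang [np.float64(1.372), np.float64(-0.193), np.float64(-1.757), np.float64(2.92)]
ins [[0.497, 0.4231], [0.5179, 0.4176], [0.5119, 0.388], [0.4907, 0.3935]] c [0.5044 0.4055] sides [np.float64(0.0302), np.float64(0.0216), np.float64(0.0302), np.float64(0.0219)] ang [np.float64(1.361), np.float64(-0.255), np.float64(-1.771), np.float64(2.885)]
dot [0.50483641 0.40546017 0.087     ] stubdot [0.49036204 0.32705564 0.064     ]
```

send_rows:
  deltas:
    - [1,[-0.2,1.3,0],[0,0,0.7]]
    - [1,[-0.4,2.6,0],[0,0,1.4]]
    - [1,[-0.6,3.9,0],[0,0,2]]
    - [1,[-0.8,5.2,0],[0,0,2.7]]
    - [1,[-1,6.5,0],[0,0,3.4]]

```text
t: 1.5
position: [0.4469, 0.0736, 0.2979]
eef_rot: [-0.0, 1.0, 0.02, 0.0]
ft_force: [1.2, 0.2, 0.1]
grip_width: 0.0939
```

```bash
python3 -c "
from h import *
plan([.5151,-.2119,.27],0.04)"
```

```text
t 1.5 pos [0.4469 0.0736 0.2979] yaw 0.0401 w 0.0939 F [1.2 0.2 0.1] 
 need shift [1.888 9.602 0.928] turn [-0.003 -0.001  0.001] | rows>= 7.1
```

send_rows:
  deltas:
    - [1,[0.4,1.3,0],[0,0,0]]
    - [1,[0.8,2.6,0],[0,0,0]]
    - [1,[1.2,3.9,0],[0,0,0]]
    - [1,[1.6,5.2,0],[0,0,0]]
    - [1,[1.9,6.5,0],[0,0,0]]

```text
t: 1.92
position: [0.5129, -0.1191, 0.2978]
eef_rot: [-0.0, 1.0, 0.021, 0.0]
ft_force: [1.2, 0.7, -0.6]
grip_width: 0.0942
```

send_rows:
  deltas:
    - [1,[0,1.3,0],[0,0,0]]
    - [1,[0,2.6,0],[0,0,0]]
    - [1,[0,3.9,0],[0,0,0]]
    - [1,[0,5,0],[0,0,0]]
    - [1,[0,5,0],[0,0,0]]

```text
t: 2.33
position: [0.5185, -0.2719, 0.2971]
eef_rot: [0.0, 1.0, 0.019, -0.001]
ft_force: [0.3, -0.6, -0.4]
grip_width: 0.0941
```

```bash
python3 -c "
from h import *
ctrl.camera('top')
ctrl.camera('top')
i,_=wsnap('w3')
plan([.5151,-.2119,.27],0.04)"
```

```text
t 2.48 pos [ 0.5188 -0.2668  0.2975] yaw 0.0427 w 0.094 F [-0.1  0.1 -0.1] 
 need shift [-0.045 -1.831  0.919] turn [-0.012  0.006  0.026] | rows>= 1.5
```

View pics/w3.png

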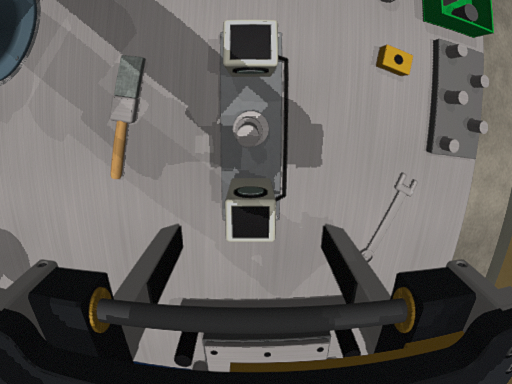

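```bash
python3 - <<'E'
from h import *
i=cam('w3'); im=cv2.imread('pics/w3.png')
crop('w3.png',200,10,300,260,3,'w3a.png')
for m,nm in ((im.max(2)<50,'dark'),):
    m=m.astype(np.uint8); m[:,:215]=0;m[:,290:]=0;m[255:]=0
    n,l,s,c=cv2.connectedComponentsWithStats(m)
    for k in range(1,n):
        if s[k][4]>100: 
            r=cv2.minAreaRect(cv2.findContours((l==k).astype(np.uint8),0,2)[0][0]);print(s[k],c[k],r,onz(i,*c[k],.135,True),onz(i,*r[0],.135,True))
E
```

```text
[ 230   25   40   34 1334] [249.88005997  41.57796102] ((249.5, 41.5), (33.0, 39.0), 90.0) [ 0.51003144 -0.11070989  0.135     ] [ 0.50962336 -0.11063699  0.135     ]
[275  56  13 145 540] [284.53333333 125.97222222] ((281.7696838378906, 128.06907653808594), (10.582145690917969, 144.07347106933594), 1.210294246673584) [ 0.55133378 -0.20153743  0.135     ] [ 0.54845908 -0.20399957  0.135     ]
[232  67  37   6 132] [249.9469697   68.90909091] ((250.0, 69.5), (5.0, 36.0), 90.0) [ 0.5113987  -0.14131031  0.135     ] [ 0.51148247 -0.14195954  0.135     ]
[234 187  34  11 171] [250.30994152 193.05263158] ((250.5, 192.0), (10.0, 33.0), 90.0) [ 0.51749448 -0.27863258  0.135     ] [ 0.51765813 -0.27738622  0.135     ]
[ 232  207   37   31 1093] [250.18023788 221.36596523] ((250.0, 222.0), (30.0, 36.0), 90.0) [ 0.51874752 -0.31301405  0.135     ] [ 0.5185697  -0.31382058  0.135     ]
```

View pics/w3a.png

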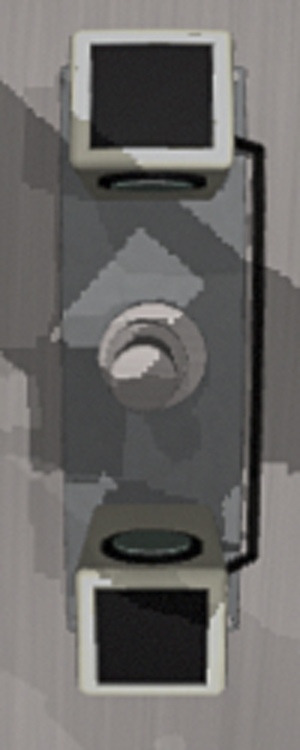

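```bash
python3 - <<'E'
from h import *
i=cam('w3')
print(onz(i,200+144.5/3,10+376/3,.145,True), 'top left/right',onz(i,200+111/3,10+376/3,.145,True),onz(i,200+178/3,10+376/3,.145,True))
print('expected px crop of top centre', (proj(i,[.5147,-.212,.145],True)-[200,10])*3,'foot',(proj(i,[.5147,-.212,.065],True)-[200,10])*3)
plan([.5147,-.212,.117],0.042)
E
python3 - <<'E'
from h import *
im=cv2.imread('pics/w3a.png')[270:440,70:240]; cv2.imwrite('pics/w3b.png',cv2.resize(im,None,fx=4,fy=4))
E
```

```text
[ 0.51258989 -0.21278301  0.145     ] top left/right [ 0.50087774 -0.21323276  0.145     ] [ 0.52428817 -0.21227606  0.145     ]
expected px crop of top centre [150.62489933 374.03119155] foot [151.81447501 357.98714386]
t 2.48 pos [ 0.5188 -0.2668  0.2975] yaw 0.0427 w 0.094 F [-0.1  0.1 -0.1] 
 need shift [-0.055 -1.822  6.019] turn [-0.012  0.006  0.007] | rows>= 4.5
```

View pics/w3b.png

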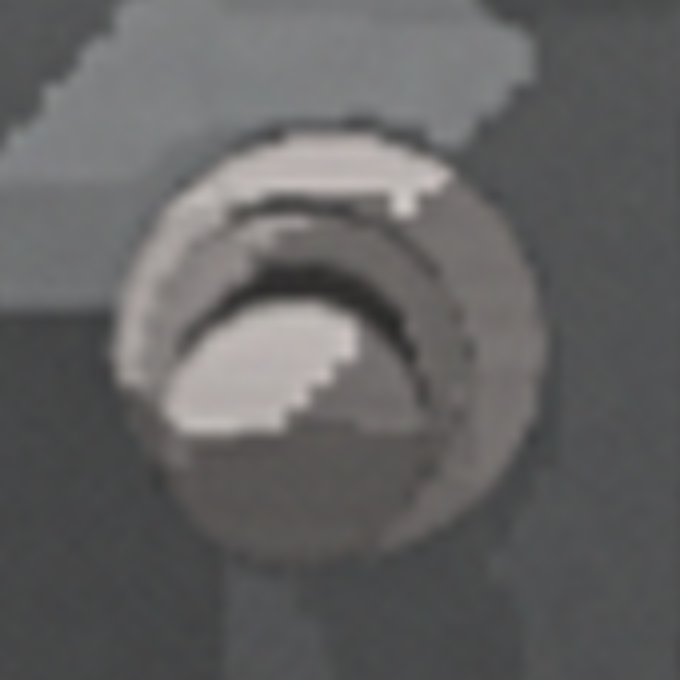

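send_rows:
  deltas:
    - [1,[-0.12,-1,0],[0,0,0]]
    - [1,[-0.12,-1.8,0.6],[0,0,0]]
    - [1,[-0.12,-1.8,1.7],[0,0,0]]
    - [1,[-0.12,-1.8,2.7],[0,0,0]]
    - [1,[-0.12,-1.8,3],[0,0,0]]

```text
t: 2.9
position: [0.5108, -0.21, 0.2034]
eef_rot: [-0.002, 1.0, 0.023, -0.003]
ft_force: [-0.6, 0.8, -0.5]
grip_width: 0.094
```

```bash
python3 -c "
from h import *
i,_=wsnap('w4')
plan([.5126,-.213,.117],0.042)"
```

```text
t 2.95 pos [ 0.5107 -0.2106  0.2035] yaw 0.0448 w 0.0938 F [-1.1 -0.4 -0.7] 
 need shift [0.076 0.099 2.881] turn [-0.047  0.061  0.027] | rows>= 2.1
```

View pics/w4.png

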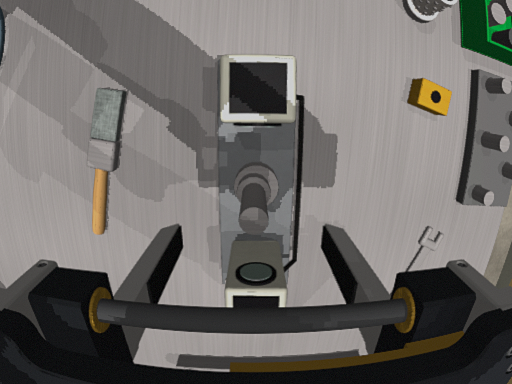

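send_rows:
  deltas:
    - [1,[0.08,0.1,0.8],[0,0,0]]
    - [1,[0.08,0.1,1.6],[0,0,0]]
    - [1,[0.08,0.1,2.3],[0,0,0]]
    - [1,[0.08,0.1,2.8],[0,0,0]]
    - [1,[0.08,0.1,2.85],[0,0,0]]

```text
t: 3.37
position: [0.5145, -0.2156, 0.121]
eef_rot: [-0.001, 1.0, 0.021, -0.001]
ft_force: [-0.2, 0.5, -0.3]
grip_width: 0.0939
```

```bash
python3 -c "
from h import *
plan([.5126,-.213,.117],0.042)"
```

```text
t 3.37 pos [ 0.5145 -0.2156  0.121 ] yaw 0.0429 w 0.0939 F [-0.2  0.5 -0.3] 
 need shift [-0.06  -0.089  0.134] turn [-0.021  0.026  0.009] | rows>= 0.1
```

send_rows:
  deltas:
    - [0,[-0.05,-0.08,0.05],[0,0,0]]
    - [0,[-0.05,-0.08,0.05],[0,0,0]]
    - [0,[-0.05,-0.08,0.05],[0,0,0]]
    - [0,[-0.05,-0.08,0.05],[0,0,0]]
    - [0,[-0.05,-0.08,0.05],[0,0,0]]

```text
t: 3.78
position: [0.5143, -0.2149, 0.1222]
eef_rot: [0.001, 1.0, 0.021, 0.001]
ft_force: [0.4, 0.6, 0.1]
grip_width: 0.0638
```

send_rows:
  deltas:
    - [0,[0,0,0],[0,0,0]]
    - [0,[0,0,0],[0,0,0]]
    - [0,[0,0,0],[0,0,0]]
    - [0,[0,0,0],[0,0,0]]
    - [0,[0,0,0],[0,0,0]]

```text
t: 4.2
position: [0.5136, -0.2146, 0.121]
eef_rot: [-0.0, 1.0, 0.021, -0.0]
ft_force: [-0.4, -0.1, 0.9]
grip_width: 0.0309
```

send_rows:
  deltas:
    - [0,[0,0,0],[0,0,0]]
    - [0,[0,0,0],[0,0,0]]
    - [0,[0,0,0],[0,0,0]]
    - [0,[0,0,0],[0,0,0]]
    - [0,[0,0,0],[0,0,0]]

```text
t: 4.62
position: [0.5135, -0.2145, 0.1209]
eef_rot: [-0.0, 1.0, 0.021, -0.0]
ft_force: [-1.1, -0.3, -0.7]
grip_width: 0.0229
```

```bash
python3 -c "
from h import *
plan([.5126,-.213,.117],0.042)"
```

```text
t 4.62 pos [ 0.5135 -0.2145  0.1209] yaw 0.0422 w 0.0229 F [-1.1 -0.3 -0.7] 
 need shift [-0.028 -0.052  0.13 ] turn [-0.001  0.005  0.002] | rows>= 0.1
```

send_rows:
  deltas:
    - [0,[0,0,-0.5],[0,0,0]]
    - [0,[0,0,-1.2],[0,0,0]]
    - [0,[0,0,-2.2],[0,0,0]]
    - [0,[0,0,-3.2],[0,0,0]]
    - [0,[0,0,-4],[0,0,0]]

```text
t: 5.03
position: [0.5136, -0.2143, 0.242]
eef_rot: [-0.0, 1.0, 0.021, 0.0]
ft_force: [0.5, 0.1, -4.1]
grip_width: 0.0232
```

```bash
python3 -c "
from h import *
wsnap('w5')
plan([.508,.131,.241],0.0422)"
```

```text
t 5.08 pos [ 0.5158 -0.2158  0.2477] yaw 0.0424 w 0.023 F [ 2.2 -1.3  0.4] 
 need shift [  0.228 -11.56    0.165] turn [ 0.048 -0.07   0.002] | rows>= 8.3
```

View pics/w5.png

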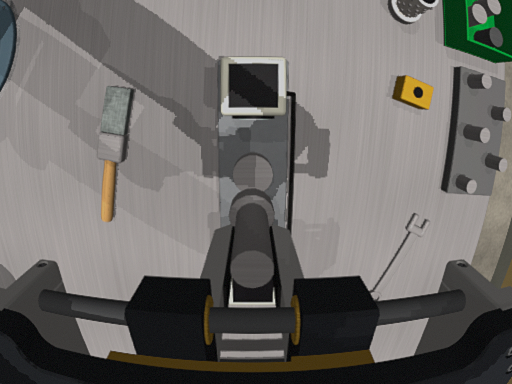

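send_rows:
  deltas:
    - [0,[0,-0.5,0],[0,0,0]]
    - [0,[0,-1.3,0],[0,0,0]]
    - [0,[0.1,-2.2,0],[0,0,0]]
    - [0,[0.1,-3.1,0],[0,0,0]]
    - [0,[0.1,-4,0],[0,0,0]]

```text
t: 5.5
position: [0.51, -0.0922, 0.2377]
eef_rot: [-0.001, 1.0, 0.021, -0.002]
ft_force: [-0.4, 0.2, -4.1]
grip_width: 0.023
```

send_rows:
  deltas:
    - [0,[0,-0.9,0],[0,0,0]]
    - [0,[0,-1.8,0],[0,0,0]]
    - [0,[0.1,-2.7,0],[0,0,0]]
    - [0,[0.1,-3.6,0],[0,0,0]]
    - [0,[0.1,-4.5,0],[0,0,0]]

```text
t: 5.92
position: [0.507, 0.0426, 0.2379]
eef_rot: [-0.001, 1.0, 0.021, -0.002]
ft_force: [0.0, -0.4, -4.3]
grip_width: 0.023
```

send_rows:
  deltas:
    - [0,[0,-0.9,0],[0,0,0]]
    - [0,[0.1,-1.8,0],[0,0,0]]
    - [0,[0.1,-2.5,0],[0,0,0]]
    - [0,[0.1,-3,0],[0,0,0]]
    - [0,[0.1,-3,0],[0,0,0]]

```text
t: 6.33
position: [0.5059, 0.1334, 0.2378]
eef_rot: [-0.001, 1.0, 0.023, -0.003]
ft_force: [0.1, 0.8, -3.9]
grip_width: 0.0231
```

```bash
python3 -c "
from h import *
ctrl.camera('top');ctrl.camera('top')
wsnap('w6')
plan([.508,.131,.091],0.0422)"
```

```text
t 6.48 pos [0.5071 0.1304 0.2391] yaw 0.0425 w 0.023 F [-0.3 -0.  -4.3] 
 need shift [ 0.047 -0.021  4.937] turn [0.003 0.029 0.003] | rows>= 3.6
```

View pics/w6.png

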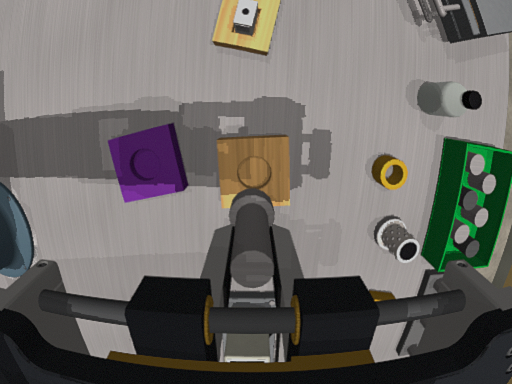

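```bash
python3 - <<'E'
from h import *
i=cam('w6')
for y in (.1304,.1319,.1334):print(y,proj(i,[.5071,y,.163],True),'up',proj(i,[.5071,y,.183],True),'top',proj(i,[.5071,y,.263],True))
print('pocket',proj(i,[.508,.1325,.03],True))
crop('w6.png',200,120,300,300,4,'w6a.png')
E
```

```text
0.1304 [252.44106525 210.10519119] up [252.38275831 218.76910352] top [252.00309972 273.36917585]
0.1319 [252.52232018 208.42589944] up [252.47063934 216.97307684] top [252.1313215  270.98947503]
0.1334 [252.60386494 206.73990187] up [252.55888194 215.16866206] top [252.26060767 268.58623307]
pocket [253.45710557 173.17219253]
```

View pics/w6a.png

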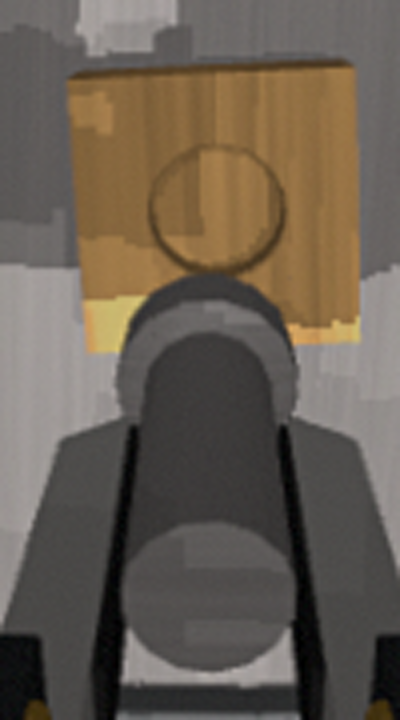

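```bash
python3 - <<'E'
from h import *
i=cam('w6')
print(onz(i,254.25,172.3,.03,True), 'top',onz(i,252.5,269,.263,True))
plan([.5082,.1303,.0945],0.0422)
E
```

```text
[0.50895232 0.13367958 0.03      ] top [0.50723765 0.13314927 0.263     ]
t 6.48 pos [0.5071 0.1304 0.2391] yaw 0.0425 w 0.023 F [-0.3 -0.  -4.3] 
 need shift [5.20e-02 3.00e-03 4.82e+00] turn [0.003 0.029 0.003] | rows>= 3.5
```

send_rows:
  deltas:
    - [0,[0.04,0,0.7],[0,0,0]]
    - [0,[0.04,0,1.5],[0,0,0]]
    - [0,[0.04,0,2.3],[0,0,0]]
    - [0,[0.04,0,3],[0,0,0]]
    - [0,[0.04,0,3.5],[0,0,0]]

```text
t: 6.9
position: [0.5078, 0.1294, 0.133]
eef_rot: [0.0, 1.0, 0.02, -0.002]
ft_force: [-0.6, -0.4, -3.7]
grip_width: 0.0229
```

```bash
python3 -c "
from h import *
ctrl.camera('top');ctrl.camera('top')
wsnap('w7')
crop('w7.png',180,120,330,300,4,'w7a.png')
plan([.5085,.1305,.091],0.0422)"
```

```text
t 7.05 pos [0.5081 0.1296 0.1344] yaw 0.0407 w 0.0231 F [ 0.  -0.2 -2.5] 
 need shift [ 0.02  -0.028  1.446] turn [ 0.001  0.036 -0.014] | rows>= 1.0
```

View pics/w7a.png

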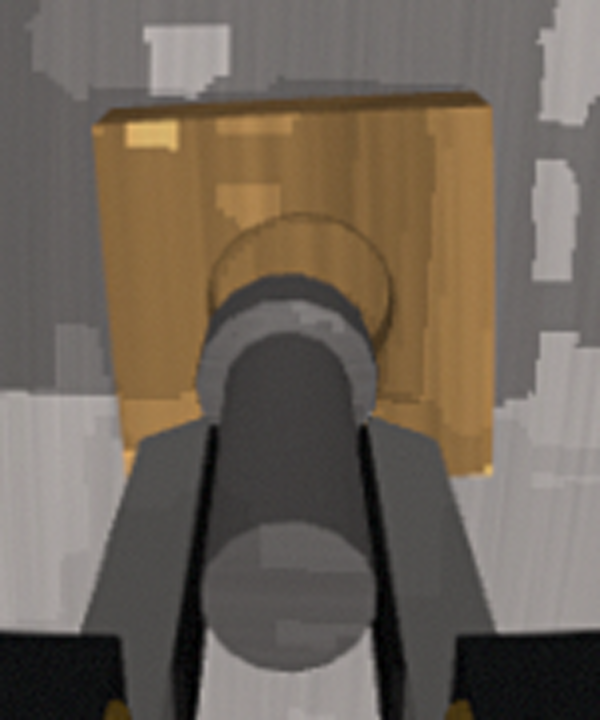

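```bash
python3 - <<'E'
from h import *
i=cam('w7')
print(onz(i,255.25,195.2,.03,True),[onz(i,180+u/4,195.2,.03,True)[0] for u in(209,393)], onz(i,180+301/4,120+212/4,.03,True))
print('mastertop',onz(i,180+289/4,120+597/4,.134+.024,True))
E
```

```text
[0.50891885 0.13400129 0.03      ] [np.float64(0.48770951021914793), np.float64(0.5301386272398299)] [0.50798298 0.15491684 0.03      ]
mastertop [0.50709167 0.13226908 0.158     ]
```

send_rows:
  deltas:
    - [0,[0.045,-0.045,0.2],[0,0,0]]
    - [0,[0.045,-0.045,0.5],[0,0,0]]
    - [0,[0.045,-0.045,0.8],[0,0,0]]
    - [0,[0.045,-0.045,1.1],[0,0,0]]
    - [0,[0.045,-0.045,1.25],[0,0,0]]

```text
t: 7.47
position: [0.5098, 0.1319, 0.0969]
eef_rot: [0.0, 1.0, 0.021, -0.001]
ft_force: [-0.1, 1.0, -4.3]
grip_width: 0.023
```

send_rows:
  deltas:
    - [0,[0,0,0],[0,0,0]]
    - [0,[0,0,0.05],[0,0,0]]
    - [0,[0,0,0.1],[0,0,0]]
    - [0,[0,0,0.1],[0,0,0]]
    - [0,[0,0,0.1],[0,0,0]]

```text
t: 7.88
position: [0.5108, 0.132, 0.0958]
eef_rot: [-0.0, 1.0, 0.021, 0.0]
ft_force: [0.5, 0.1, -4.0]
grip_width: 0.023
```

```bash
python3 -c "
from h import *
wsnap('w8')
crop('w8.png',180,120,330,300,4,'w8a.png')
plan([.5085,.1305,.091],0.0422)"
```

```text
t 7.93 pos [0.5109 0.132  0.0959] yaw 0.0422 w 0.0228 F [-0.1 -0.2 -4.4] 
 need shift [-0.081  0.045  0.162] turn [ 0.    -0.007  0.   ] | rows>= 0.1
```

View pics/w8a.png

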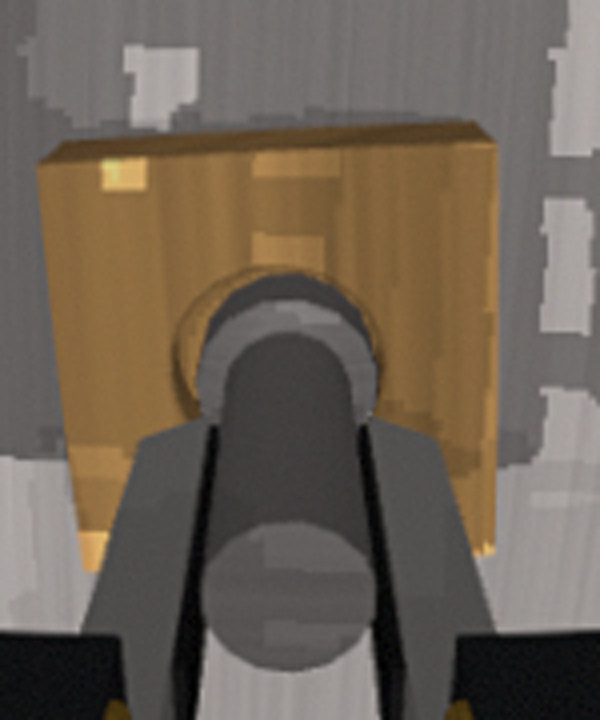

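send_rows:
  deltas:
    - [0,[-0.06,0.02,0],[0,0,0]]
    - [0,[-0.06,0.02,0],[0,0,0]]
    - [0,[-0.06,0.02,0.06],[0,0,0]]
    - [0,[-0.06,0.02,0.12],[0,0,0]]
    - [0,[-0.06,0.02,0.16],[0,0,0]]

```text
t: 8.35
position: [0.5089, 0.1312, 0.0909]
eef_rot: [0.0, 1.0, 0.021, -0.0]
ft_force: [-3.8, -0.1, 6.9]
grip_width: 0.0226
```

send_rows:
  deltas:
    - [0,[0,0,0],[0,0,0]]
    - [0,[0,0,0],[0,0,0]]
    - [0,[0,0,0.02],[0,0,0]]
    - [0,[0,0,0.03],[0,0,0]]
    - [0,[0,0,0.03],[0,0,0]]

```text
t: 8.77
position: [0.509, 0.1313, 0.0909]
eef_rot: [0.0, 1.0, 0.021, -0.0]
ft_force: [-4.6, -0.0, 6.3]
grip_width: 0.0227
```

```bash
python3 -c "
from h import *
plan([.5085,.1305,.091],0.0422)"
```

```text
t 8.77 pos [0.509  0.1313 0.0909] yaw 0.0424 w 0.0227 F [-4.6 -0.   6.3] 
 need shift [-0.018  0.026 -0.004] turn [0.001 0.004 0.002] | rows>= 0.0
```

send_rows:
  deltas:
    - [0.5,[0,0,0],[0,0,0]]
    - [0.5,[0,0,0],[0,0,0]]
    - [0.6,[0,0,0],[0,0,0]]
    - [0.6,[0,0,0],[0,0,0]]
    - [0.6,[0,0,0],[0,0,0]]

```text
t: 9.18
position: [0.509, 0.1313, 0.0898]
eef_rot: [-0.0, 1.0, 0.021, 0.0]
ft_force: [0.3, 0.1, -0.1]
grip_width: 0.053
```

```bash
python3 -c "
from h import *
wsnap('w9')
crop('w9.png',160,120,340,320,4,'w9a.png')
plan([.5085,.1305,.24],0.0422)"
```

```text
t 9.23 pos [0.509  0.1313 0.0898] yaw 0.0422 w 0.0552 F [-0.2  0.6 -0.4] 
 need shift [-0.015  0.025 -5.007] turn [ 0.    -0.002  0.   ] | rows>= 3.6
```

View pics/w9a.png

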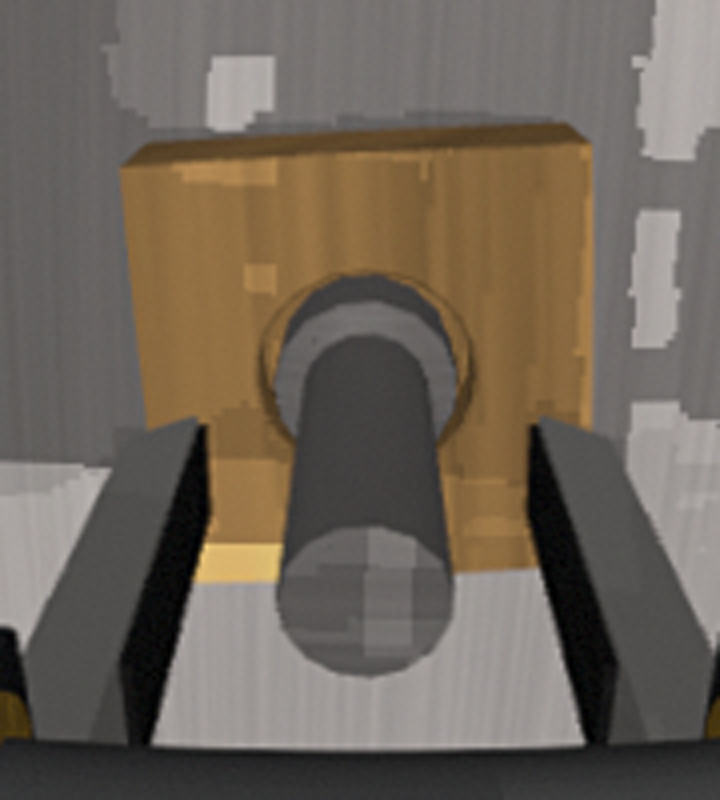

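send_rows:
  deltas:
    - [0.8,[0,0,-1],[0,0,0]]
    - [1,[0,0,-2.2],[0,0,0]]
    - [1,[0,0,-3.4],[0,0,0]]
    - [1,[0,0,-4.6],[0,0,0]]
    - [1,[0,0,-5.4],[0,0,0]]

```text
t: 9.65
position: [0.5099, 0.1314, 0.2558]
eef_rot: [-0.0, 1.0, 0.021, 0.002]
ft_force: [0.2, 0.1, -0.1]
grip_width: 0.0862
```

```bash
python3 -c "
from h import *
plan([.49,.33,.25],-.19)"
```

```text
t 9.65 pos [0.5099 0.1314 0.2558] yaw 0.0423 w 0.0862 F [ 0.2  0.1 -0.1] 
 need shift [-0.384 -6.643  0.192] turn [-0.006 -0.046  2.218] | rows>= 4.8
```

send_rows:
  deltas:
    - [1,[-0.1,-1.3,0],[0,0,0.5]]
    - [1,[-0.2,-2.6,0],[0,0,1]]
    - [1,[-0.3,-3.9,0],[0,0,1.5]]
    - [1,[-0.4,-5.2,0],[0,0,2]]
    - [1,[-0.4,-6.4,0],[0,0,2.2]]

```text
t: 10.07
position: [0.488, 0.3247, 0.2519]
eef_rot: [-0.0, 0.995, -0.095, 0.0]
ft_force: [0.7, -0.0, -0.4]
grip_width: 0.0943
```

```bash
python3 -c "
from h import *
for k in range(4): ctrl.camera('top')
wsnap('w10')
plan([.5046,.4055,.2],-.19)"
```

```text
t 10.32 pos [0.4887 0.3223 0.2515] yaw -0.1878 w 0.0939 F [-0.2  0.3 -0.8] 
 need shift [ 0.005 -2.823  1.715] turn [0.006 0.002 0.021] | rows>= 2.4
```

View pics/w10.png

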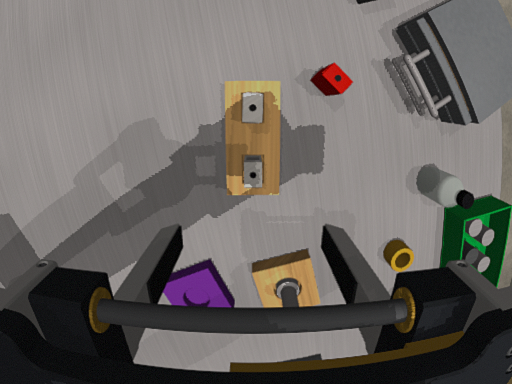

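```bash
python3 -c "
from h import *
crop('w10.png',215,70,295,200,6,'w10a.png')"
```

```text
(no output)
```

View pics/w10a.png

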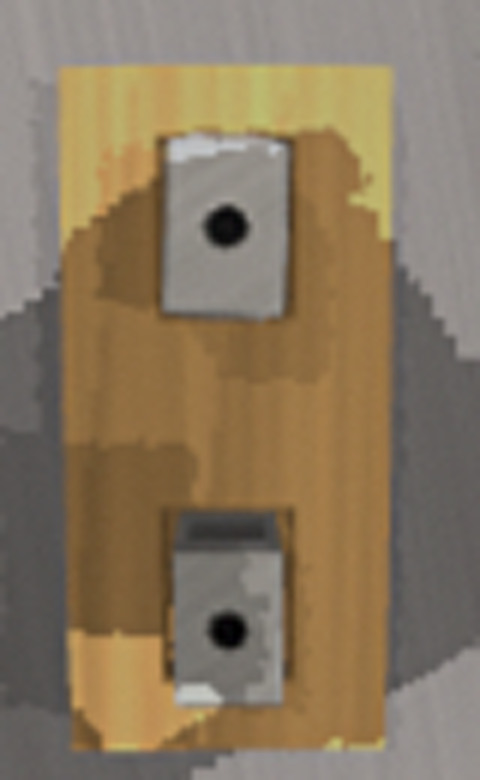

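```bash
python3 - <<'E'
from h import *
i=cam('w10')
f=lambda u,v,z: onz(i,215+u/6,70+v/6,z,True)
def quad(n,P,z):
    Q=np.array([f(*p,z)[:2] for p in P]); print(n,Q.round(4).tolist(),'c',Q.mean(0).round(4),'sides',[round(np.linalg.norm(Q[k]-Q[k-1]),4) for k in range(4)], 'ang',[round(np.arctan2(*(Q[k]-Q[k-1])[::-1]),3) for k in range(4)])
quad('rack',[(58,68),(393,68),(386,747),(72,747)],.03)
quad('ins',[(167,137),(292,141),(285,319),(161,313)],.087)
print('dot',f(227,226,.087),'stubdot',f(228,630,.064))
# automatic insert quad
im=cv2.imread('pics/w10.png'); h=cv2.cvtColor(im,cv2.COLOR_BGR2HSV)
m=((h[...,1]<45)&(h[...,2]>90)).astype(np.uint8); mm=np.zeros_like(m); mm[85:130,235:272]=m[85:130,235:272]
mm=cv2.morphologyEx(mm,cv2.MORPH_CLOSE,np.ones((9,9)))
c=max(cv2.findContours(mm,0,2)[0],key=cv2.contourArea); r=cv2.minAreaRect(c); print(r)
P=[onz(i,*p,.087,True)[:2] for p in cv2.boxPoints(r)]; print(np.round(P,4),np.mean(P,0))
E
```

```text
rack [[0.4765, 0.4456], [0.5457, 0.4327], [0.519, 0.2861], [0.4499, 0.299]] c [0.4978 0.3659] sides [np.float64(0.149), np.float64(0.0704), np.float64(0.149), np.float64(0.0703)] ang [np.float64(1.392), np.float64(-0.185), np.float64(-1.751), np.float64(2.957)]
ins [[0.4974, 0.4233], [0.5192, 0.4185], [0.5121, 0.3869], [0.4903, 0.3921]] c [0.5047 0.4052] sides [np.float64(0.0321), np.float64(0.0223), np.float64(0.0324), np.float64(0.0224)] ang [np.float64(1.349), np.float64(-0.217), np.float64(-1.791), np.float64(2.908)]
dot [0.50490773 0.40542099 0.087     ] stubdot [0.49047426 0.32668002 0.064     ]
((252.0, 107.0), (30.0, 20.0), 90.0)
[[0.4966 0.4244]
 [0.5177 0.4205]
 [0.5118 0.3882]
 [0.4905 0.3922]] [0.50416741 0.40633692]
```

```bash
python3 - <<'E'
from h import *
i=cam('w10')
print('red',onz(i,331,79,.075,True),onz(i,313,78,.075,True),onz(i,318,85,.02,True))
plan([.5048,.4053,.13],-.219)
E
```

```text
red [0.59867693 0.42409602 0.075     ] [0.5779462  0.42787111 0.075     ] [0.59506127 0.4213437  0.02      ]
t 10.32 pos [0.4887 0.3223 0.2515] yaw -0.1878 w 0.0939 F [-0.2  0.3 -0.8] 
 need shift [ 0.013 -2.819  4.049] turn [0.006 0.002 0.298] | rows>= 3.5
```

send_rows:
  deltas:
    - [0.6,[0,-1,0.3],[0,0,0.15]]
    - [0.6,[0,-2,0.9],[0,0,0.3]]
    - [0.6,[0.01,-2.8,1.7],[0,0,0.3]]
    - [0.6,[0.01,-2.8,2.4],[0,0,0.3]]
    - [0.6,[0.01,-2.8,2.8],[0,0,0.3]]

```text
t: 10.73
position: [0.5042, 0.4038, 0.1647]
eef_rot: [0.001, 0.994, -0.11, -0.002]
ft_force: [0.2, 0.3, -0.6]
grip_width: 0.0642
```

```bash
python3 - <<'E'
from h import *
for k in range(4): ctrl.camera('top')
i,_=wsnap('w11')
plan([.5048,.4053,.062],-.219)
crop('w11.png',150,150,350,310,4,'w11a.png')
E
```

```text
t 10.98 pos [0.5059 0.4044 0.1696] yaw -0.2211 w 0.0565 F [0.1 0.  0.8] 
 need shift [-0.047 -0.015  3.587] turn [-0.015 -0.018 -0.02 ] | rows>= 2.6
```

View pics/w11a.png

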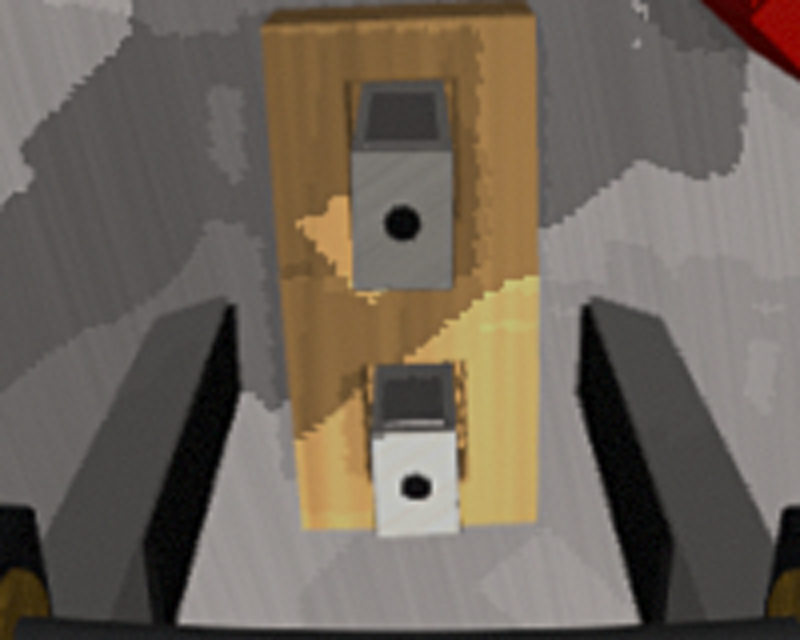

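```bash
python3 - <<'E'
from h import *
i=cam('w11')
print(onz(i,150+402/4,150+222/4,.087,True),'edges',onz(i,150+351/4,150+220/4,.087,True),onz(i,150+453/4,150+220/4,.087,True))
print('tcp proj',proj(i,[.5059,.4044,.1696],True))
E
```

```text
[0.50478236 0.40567043 0.087     ] edges [0.49419362 0.40849801 0.087     ] [0.5155638  0.40371606 0.087     ]
tcp proj [252.25869138 251.29266622]
```

send_rows:
  deltas:
    - [0.6,[-0.04,-0.03,0.8],[0,0,0]]
    - [0.6,[-0.04,-0.03,1.7],[0,0,0]]
    - [0.6,[-0.04,-0.03,2.5],[0,0,0]]
    - [0.6,[-0.04,-0.03,3.1],[0,0,0]]
    - [0.6,[-0.04,-0.03,3.5],[0,0,0]]

```text
t: 11.4
position: [0.504, 0.4056, 0.0625]
eef_rot: [-0.0, 0.994, -0.11, 0.0]
ft_force: [0.9, 0.3, -0.2]
grip_width: 0.0562
```

send_rows:
  deltas:
    - [0.6,[0,0,0],[0,0,0]]
    - [0.6,[0,0,0],[0,0,0]]
    - [0.5,[0,0,0],[0,0,0]]
    - [0.5,[0,0,0],[0,0,0]]
    - [0.5,[0,0,0],[0,0,0]]

```text
t: 11.82
position: [0.5047, 0.4067, 0.0645]
eef_rot: [-0.001, 0.994, -0.11, 0.001]
ft_force: [-0.7, 0.9, 0.2]
grip_width: 0.0472
```

```bash
python3 - <<'E'
from h import *
i,_=wsnap('w12')
plan([.5048,.4055,.062],-.219)
crop('w12.png',150,150,350,310,4,'w12a.png')
E
```

```text
t 11.87 pos [0.5045 0.4066 0.0642] yaw -0.2196 w 0.0469 F [ 0.2  0.4 -0.5] 
 need shift [0.018 0.034 0.072] turn [-0.014 -0.016 -0.005] | rows>= 0.1
```

View pics/w12a.png

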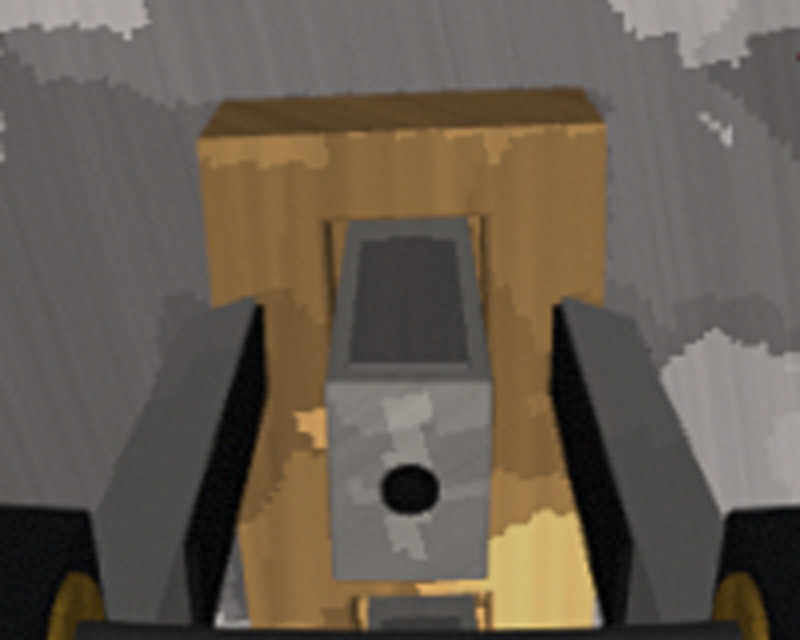

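send_rows:
  deltas:
    - [0,[0,0.03,0],[0,0,0]]
    - [0,[0,0.03,0],[0,0,0]]
    - [0,[0,0.03,0],[0,0,0]]
    - [0,[0,0.03,0],[0,0,0]]
    - [0,[0,0.03,0],[0,0,0]]

```text
t: 12.28
position: [0.5038, 0.4053, 0.0629]
eef_rot: [-0.0, 0.994, -0.11, 0.0]
ft_force: [0.3, -0.2, 0.3]
grip_width: 0.0218
```

send_rows:
  deltas:
    - [0,[0,0,0],[0,0,0]]
    - [0,[0,0,0],[0,0,0]]
    - [0,[0,0,0],[0,0,0]]
    - [0,[0,0,0],[0,0,0]]
    - [0,[0,0,0],[0,0,0]]

```text
t: 12.7
position: [0.5038, 0.4053, 0.0629]
eef_rot: [-0.0, 0.994, -0.11, 0.0]
ft_force: [1.8, 0.4, 0.4]
grip_width: 0.0219
```

```bash
python3 - <<'E'
from h import *
plan([.5048,.4055,.22],-.219)
E
```

```text
t 12.7 pos [0.5038 0.4053 0.0629] yaw -0.2196 w 0.0219 F [1.8 0.4 0.4] 
 need shift [ 0.035 -0.014 -5.237] turn [-0.001 -0.003 -0.006] | rows>= 3.8
```

send_rows:
  deltas:
    - [0,[0,0,-0.4],[0,0,0]]
    - [0,[0,0,-1.3],[0,0,0]]
    - [0,[0,0,-2.5],[0,0,0]]
    - [0,[0,0,-3.7],[0,0,0]]
    - [0,[0,0,-4.8],[0,0,0]]

```text
t: 13.12
position: [0.5027, 0.4051, 0.2084]
eef_rot: [0.0, 0.994, -0.11, -0.001]
ft_force: [0.1, 0.4, -2.7]
grip_width: 0.0219
```

send_rows:
  deltas:
    - [0,[0,0,-0.5],[0,0,0]]
    - [0,[0,0,-0.7],[0,0,0]]
    - [0,[0,0,-0.7],[0,0,0]]
    - [0,[0,0,-0.7],[0,0,0]]
    - [0,[0,0,-0.7],[0,0,0]]

```text
t: 13.53
position: [0.5023, 0.4046, 0.2249]
eef_rot: [0.001, 0.994, -0.11, -0.002]
ft_force: [-0.1, -1.0, -3.6]
grip_width: 0.0222
```

```bash
python3 - <<'E'
from h import *
i,_=wsnap('w13')
plan([.5147,-.212,.228],.043)
crop('w13.png',150,150,350,310,4,'w13a.png')
E
```

```text
t 13.58 pos [0.5023 0.4047 0.2249] yaw -0.2196 w 0.0216 F [-0.3  0.2 -3.7] 
 need shift [ 4.88  19.972 -0.057] turn [ 0.026  0.039 -2.508] | rows>= 14.8
```

View pics/w13a.png

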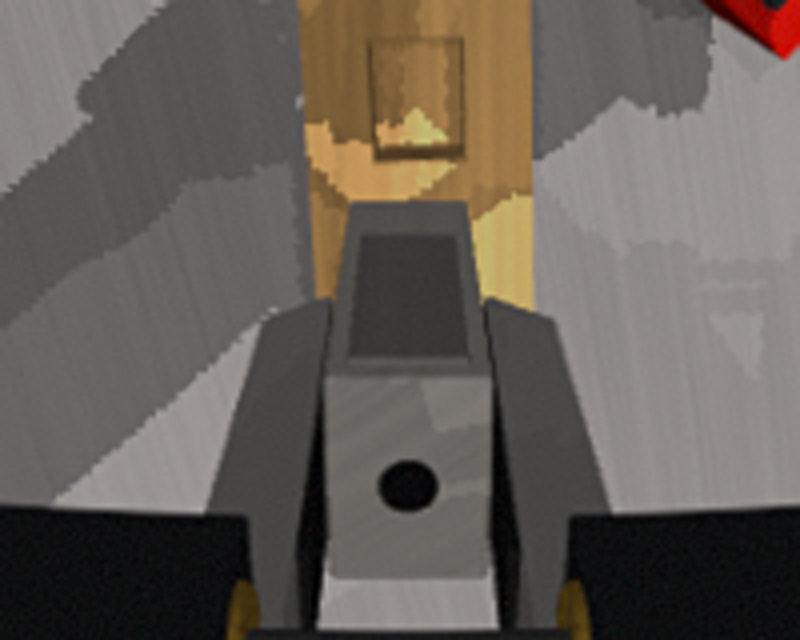

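```bash
python3 - <<'E'
from h import *
i=cam('w13'); tcp=np.array([.5023,.4047,.2249]); q=Rot(R.from_quat([0.994,-.11,0,0]).as_quat()[[3,0,1,2]])
yaw=-.2196; ex=np.array([np.cos(yaw),np.sin(yaw)]); ey=np.array([np.sin(yaw),-np.cos(yaw)])
f=lambda u,v,z:onz(i,150+u/4,150+v/4,z,True)[:2]-tcp[:2]
for n,u,v,z in (('dot',408,486,.249),('tl',326,377,.249),('tr',491,377,.249),('bl',330,578,.249),('br',488,578,.249),('foot l',348,203,.174),('foot r',467,203,.174)):
    p=f(u,v,z); print(n,(p@ex*1e3).round(2),(p@ey*1e3).round(2))
E
```

```text
dot 0.23 -0.34
tl -10.22 -16.57
tr 10.75 -16.63
bl -10.58 15.08
br 11.36 14.99
foot l -11.25 -15.36
foot r 10.94 -15.42
```

send_rows:
  deltas:
    - [0,[0.1,0.5,0],[0,0,0]]
    - [0,[0.3,1.4,0],[0,0,-0.2]]
    - [0,[0.6,2.5,0],[0,0,-0.4]]
    - [0,[0.9,3.6,0],[0,0,-0.6]]
    - [0,[1.2,4.8,0],[0,0,-0.8]]

```text
t: 14.0
position: [0.5063, 0.2557, 0.226]
eef_rot: [0.0, 0.998, -0.067, -0.001]
ft_force: [-0.1, -0.5, -2.7]
grip_width: 0.022
```

send_rows:
  deltas:
    - [0,[0.2,1.1,0],[0,0,-0.2]]
    - [0,[0.4,2.2,0],[0,0,-0.4]]
    - [0,[0.6,3.3,0],[0,0,-0.6]]
    - [0,[0.8,4.4,0],[0,0,-0.8]]
    - [0,[0.9,5.5,0],[0,0,-1]]

```text
t: 14.42
position: [0.511, 0.0882, 0.2263]
eef_rot: [-0.0, 1.0, -0.015, -0.001]
ft_force: [0.3, 0.5, -4.8]
grip_width: 0.0219
```

```bash
python3 - <<'E'
from h import *
plan([.5145,-.2124,.228],.043)
E
```

```text
t 14.42 pos [0.511  0.0882 0.2263] yaw -0.0301 w 0.0219 F [ 0.3  0.5 -4.8] 
 need shift [ 0.419 10.011 -0.056] turn [-0.001  0.022 -0.698] | rows>= 7.2
```

send_rows:
  deltas:
    - [0,[0,1.1,0],[0,0,-0.2]]
    - [0,[0.1,2.2,0],[0,0,-0.4]]
    - [0,[0.1,3.3,0],[0,0,-0.6]]
    - [0,[0.2,4.4,0],[0,0,-0.7]]
    - [0,[0.2,5.5,0],[0,0,-0.7]]

```text
t: 14.83
position: [0.5118, -0.0767, 0.2264]
eef_rot: [-0.001, 1.0, 0.021, -0.001]
ft_force: [0.6, -0.5, -3.7]
grip_width: 0.022
```

send_rows:
  deltas:
    - [0,[0,1,0],[0,0,0]]
    - [0,[0,2,0],[0,0,0]]
    - [0,[0,2.9,0],[0,0,0]]
    - [0,[0,3.6,0],[0,0,0]]
    - [0,[0,4,0],[0,0,0]]

```text
t: 15.25
position: [0.5169, -0.1971, 0.2262]
eef_rot: [-0.001, 1.0, 0.02, -0.001]
ft_force: [0.2, 0.6, -4.1]
grip_width: 0.0221
```

```bash
python3 - <<'E'
from h import *
for k in range(5): ctrl.camera('top')
wsnap('w14')
plan([.5145,-.2124,.1184],.043)
E
```

```text
t 15.55 pos [ 0.5175 -0.1939  0.2273] yaw 0.0435 w 0.022 F [-1.   0.6 -2.9] 
 need shift [-0.126  0.617  3.631] turn [-0.009  0.007  0.005] | rows>= 2.7
```

View pics/w14.png

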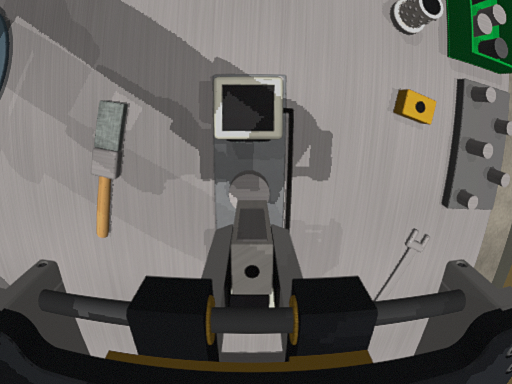

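send_rows:
  deltas:
    - [0,[-0.12,0.6,0],[0,0,0]]
    - [0,[-0.12,0.62,0.5],[0,0,0]]
    - [0,[-0.12,0.62,1.2],[0,0,0]]
    - [0,[-0.12,0.62,1.9],[0,0,0]]
    - [0,[-0.12,0.62,2.4],[0,0,0]]

```text
t: 15.97
position: [0.5143, -0.2122, 0.154]
eef_rot: [-0.001, 1.0, 0.022, -0.001]
ft_force: [0.4, -0.1, -3.5]
grip_width: 0.0223
```

send_rows:
  deltas:
    - [0,[0,0,0.3],[0,0,0]]
    - [0,[0,0,0.7],[0,0,0]]
    - [0,[0,0,1],[0,0,0]]
    - [0,[0,0,1.15],[0,0,0]]
    - [0,[0,0,1.2],[0,0,0]]

```text
t: 16.38
position: [0.5147, -0.2136, 0.1192]
eef_rot: [-0.0, 1.0, 0.021, -0.0]
ft_force: [-0.6, -0.1, -3.6]
grip_width: 0.022
```

```bash
python3 - <<'E'
from h import *
for k in range(5): ctrl.camera('top')
wsnap('w15'); snap('top','t15.png'); snap('scene','s15.png')
plan([.5145,-.2124,.1184],.043)
crop('t15.png',310,180,460,250,5,'t15a.png')
crop('s15.png',150,80,250,180,6,'s15a.png')
E
```

```text
t 16.78 pos [ 0.5151 -0.2142  0.1204] yaw 0.0421 w 0.0219 F [ 0.5  0.1 -2.9] 
 need shift [-0.019 -0.06   0.066] turn [ 0.006 -0.008 -0.008] | rows>= 0.1
```

View pics/w15.png

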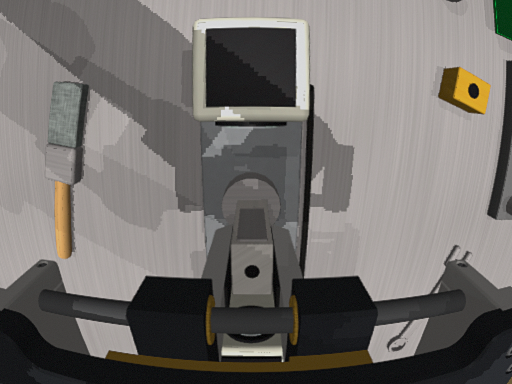

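View pics/s15a.png

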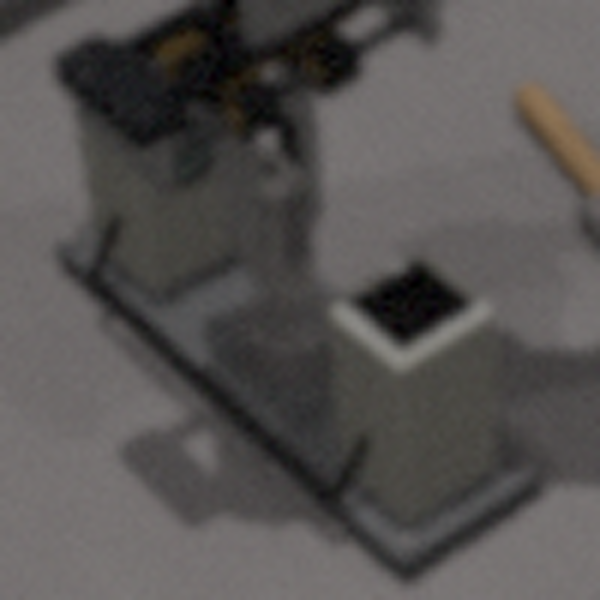

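View pics/t15a.png

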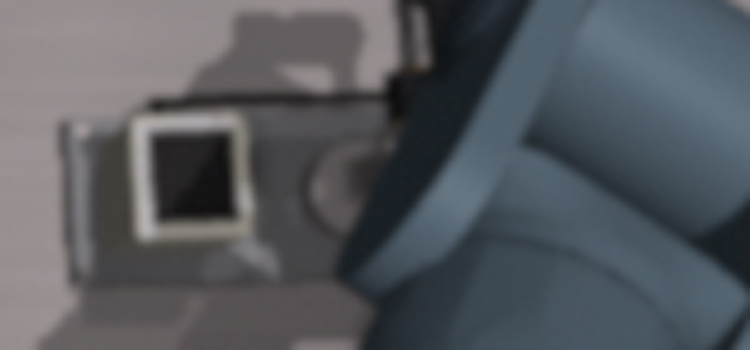

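```bash
python3 - <<'E'
from h import *
i=cam('w15')
crop('w15.png',180,10,330,130,5,'w15a.png')
crop('w15.png',200,160,300,290,5,'w15b.png')
print('dot',onz(i,252,271.5,.1445,True))
E
```

```text
dot [ 0.51567612 -0.21406239  0.1445    ]
```

View pics/w15a.png

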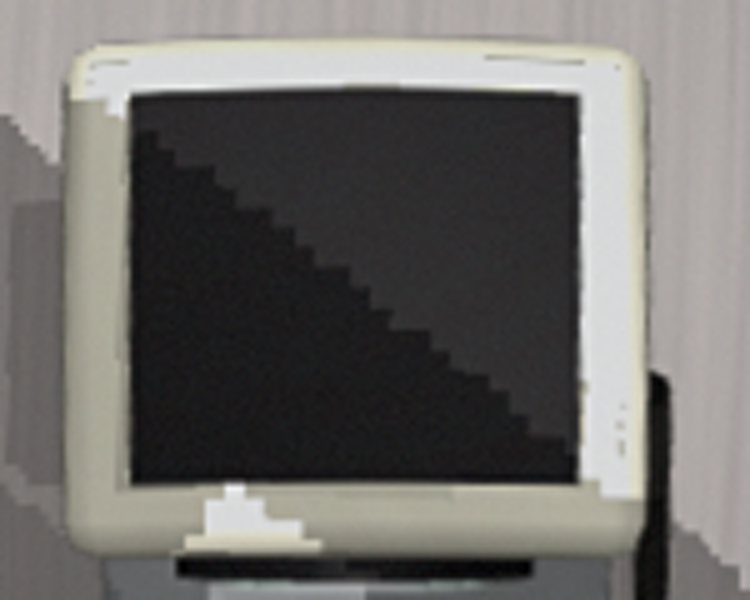

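View pics/w15b.png

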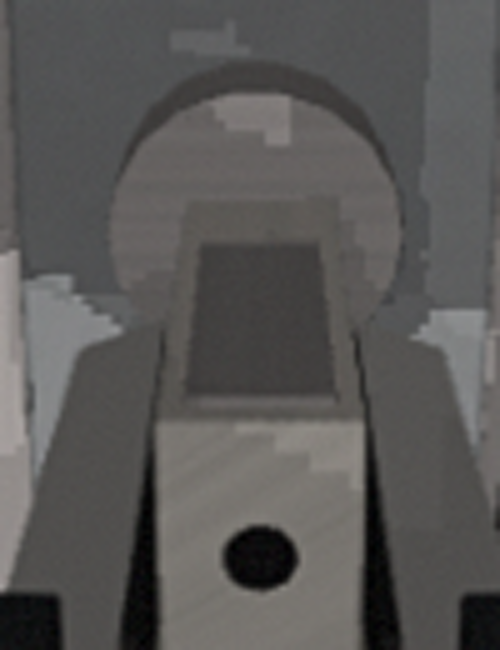

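```bash
python3 - <<'E'
from h import *
i=cam('w15')
Q=np.array([onz(i,180+u/5,10+v/5,.135,True)[:2] for u,v in ((130,93),(578,95),(577,484),(130,484))]);c=Q.mean(0)
print('head',Q.round(4).tolist(),c)
for y in(.0437,):print('centre from head',c-.1025*np.array([-np.sin(y),np.cos(y)]))
f=lambda u,v:onz(i,200+u/5,160+v/5,.045,True)[:2]
l,r,t=f(108,230),f(403,230),f(253,91);print('ped',l,r,(l+r)/2,'top',t, 'ctr y',t[1]-.025)
g=lambda u,v,z:onz(i,200+u/5,160+v/5,z,True)[:2]
print('insert foot edge',g(187,200,.0695),g(338,198,.0695),'top edge',g(155,419,.1445),g(365,419,.1445))
print('dot',g(261,557,.1445))
E
```

```text
head [[0.488, -0.0912], [0.5315, -0.0896], [0.5331, -0.1288], [0.4897, -0.1307]] [ 0.51056552 -0.11006253]
centre from head [ 0.51504334 -0.21246467]
ped [ 0.49017698 -0.21245302] [ 0.53972193 -0.21032032] [ 0.51494945 -0.21138667] top [ 0.51352563 -0.18745705] ctr y -0.21245704688166103
insert foot edge [ 0.50421038 -0.19865637] [ 0.52671278 -0.19737594] top edge [ 0.50427865 -0.19800809] [ 0.52563522 -0.19709429]
dot [ 0.51577951 -0.21399486]
```

send_rows:
  deltas:
    - [0,[-0.02,-0.06,0.06],[0,0,0]]
    - [0,[-0.02,-0.06,0.06],[0,0,0]]
    - [0,[-0.02,-0.06,0.06],[0,0,0]]
    - [0,[-0.02,-0.06,0.06],[0,0,0]]
    - [0,[-0.02,-0.06,0.06],[0,0,0]]

```text
t: 17.2
position: [0.5142, -0.2121, 0.118]
eef_rot: [0.0, 1.0, 0.021, -0.0]
ft_force: [0.2, 0.1, -3.3]
grip_width: 0.0217
```

send_rows:
  deltas:
    - [0,[0,0,0],[0,0,0]]
    - [0,[0,0,0],[0,0,0]]
    - [0,[0,0,0],[0,0,0]]
    - [0,[0,0,0],[0,0,0]]
    - [0,[0,0,0],[0,0,0]]

```text
t: 17.62
position: [0.5142, -0.2122, 0.118]
eef_rot: [-0.0, 1.0, 0.021, -0.0]
ft_force: [-0.1, 0.5, -3.4]
grip_width: 0.0219
```

```bash
python3 - <<'E'
from h import *
i,_=wsnap('w16')
plan([.5145,-.2124,.1184],.043); print(ctrl.state()['eef_rot'])
crop('w16.png',200,160,300,290,5,'w16b.png')
snap('scene','s16.png')
crop('s16.png',180,150,340,270,4,'s16a.png')
E
```

```text
t 17.67 pos [ 0.5142 -0.2121  0.118 ] yaw 0.0422 w 0.0217 F [ 0.2  0.9 -3.5] 
 need shift [ 0.01   0.009 -0.014] turn [-0.     0.    -0.008] | rows>= 0.0
[-1.65871151e-05  9.99777439e-01  2.10967336e-02 -1.25556970e-05]
```

View pics/w16b.png

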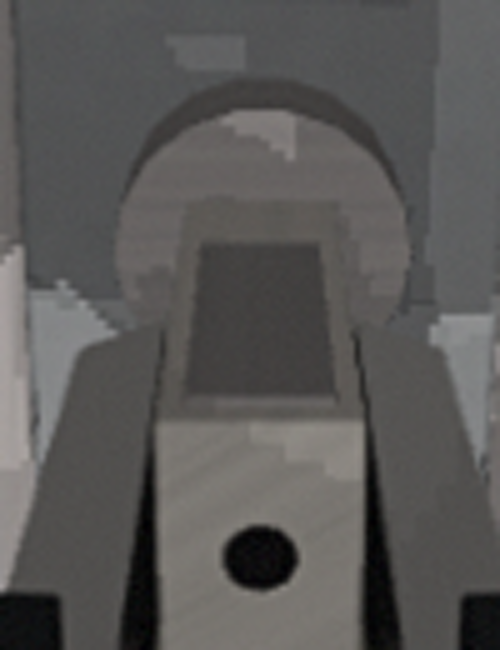

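View pics/s16.png

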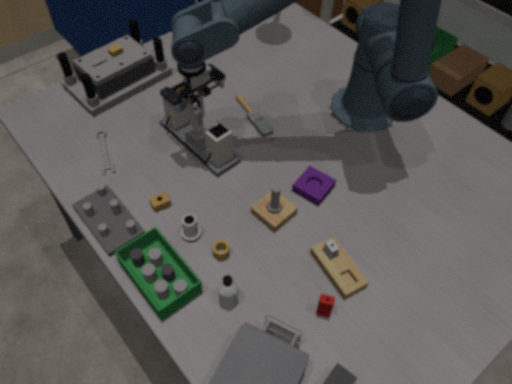

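```bash
python3 - <<'E'
from h import *
i=cam('w16')
g=lambda u,v,z:onz(i,200+u/5,160+v/5,z,True)[:2]
l,r,t=g(117,245,.045),g(409,245,.045),g(263,107,.045);print('ped',(l+r)/2,t[1]-.025)
print('dot',g(261,557,.142),'foot mid',(g(187,200,.067)+g(338,198,.067))/2)
crop('s16.png',250,165,340,235,6,'s16n.png')
E
```

```text
ped [ 0.51498812 -0.21085526] -0.21220324448172675
dot [ 0.51461202 -0.21177308] foot mid [ 0.51419423 -0.19578296]
```

View pics/s16n.png

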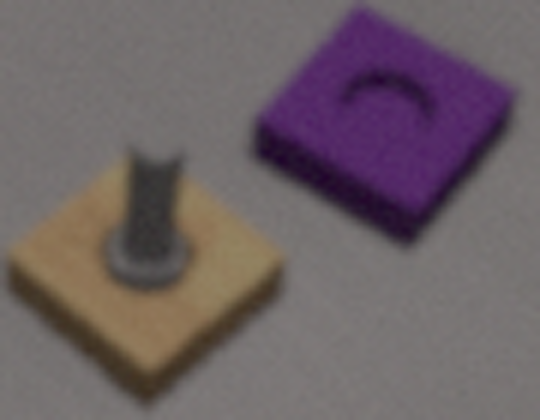

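Everything agrees within about 1 mm, and the master stands upright in the wooden nest. I'm handing the job in.

```bash
python3 -c "
from h import *
print(ctrl.sign_off())"
```

```text
the job is handed in; nothing more can be done
None
```

I moved the setting master from the pedestal into the wooden nest's pocket and let go. I then lifted the tall insert by its matt faces and handed the job in still holding it in the light path, at about 17.7 s on the robot clock.

**Insert position:** seen from the wrist camera, the insert's middle is about (0.5146, -0.2118). The gauge centre, from the head tops and the pedestal rim, is about (0.515, -0.2123), so they agree within about 1 mm. The insert's middle should be at a height of about 104.6 mm against the wanted 105; this comes from the grasp height, not from a picture.

**Squareness and grip:** the tool's yaw is 0.042 rad and the gauge's about 0.043 rad. The grip opening reads 21.9 mm against the insert's 22 mm. The only load on the wrist is the insert's weight, about 3.5 N, so there is no sign of it touching the gauge.

**Master:** it touched down at the height expected for the pocket floor. The last scene picture shows it upright in the wooden nest, with the purple look-alike untouched.

**Checks that disagreed or were missing:**
- The pedestal centre in y came out 1.3 mm apart by two ways of reading its rim. I went with the one that matches the head tops.
- Just after the lift, the insert's top and foot edges differed by about 1.2 mm in the wrist view (roughly 0.016 rad of tilt). I took that as picture error and did not correct it.
- At the end the arm hid most of the insert from the top and scene cameras, so its final pose rests on the wrist camera and the arm's own readings.

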